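# Close the clamshell test jig, pin it and hold it down on its contacts

### The arm

A 6-joint arm with a two-finger parallel gripper is mounted at the origin on a cart in front of the work surface, level with it; the furniture and walls round the work are solid. World frame = base frame: x ahead of the robot, y to its left, z up, the work surface at z = 0. Lengths are in mm, angles in rad, forces in N, time in s.
With the tool pointing down it reaches from about 275 to 1000 mm from the base axis. Payload 8.4 kg.
Tool frame: the origin (TCP) lies at the very end of the fingers, on their centre line; the grasp point (between the pads) lies 19 mm behind it; z points along the fingers, y is the line along which they close (so a half turn about z gives the same grasp; the last joint's range is limited). The gripper opens to 85 mm and grips with 20 to 120 N. Pads are 22 mm wide; open, the fingers measure 114 mm over their backs; the gripper's body (76 mm by 85 mm) begins 54 mm behind the grasp point. The pads swing forward as they close: fully open they stand 13 mm farther back than shut.
Start: joints at [-1.332, 0.353, 1.633, -0, 1.155, -0.002], TCP at [149.048, -606.97, 231.281] pointing down, gripper open.
Joint ranges: [-2.63, 2.63], [-0.92, 2.1], [0.06, 2.66], [-1.3, 4.44], [0, 2.69], [-3.02, 3.02]. Speed limits (rad/s): [2.22, 2.22, 2.79, 3.14, 3.14, 3.14].

### API

Orientations are given as [roll, pitch, yaw] about the fixed x, y, z axes, in that order (R = Rz(yaw) Ry(pitch) Rx(roll)).
In Python, from rig import sensors, grab_frame, camera_params, order gives the robot as it stands. The module is installed in compiled form; this text tells all that it offers.
- The arm moves only by the tool move_arm, never from a script. Its argument "motion" is a list of rows, each a list of 7 numbers: the turn, a rotation vector about the tool's x, y, z in rad, then the shift along the tool's x, y, z in m, then the finger opening in m, from 0 to 0.0854. A call has 1 to 8 rows; each row is the pose to reach, as a shift and turn from the pose commanded when the call began, along the tool's axes at that moment; what a row does not reach only later rows make up. A row lasts 1/8 s, in which the tool goes at most 62.5 mm and 10.7 degrees, less where a joint would pass 70% of its speed; a pose out of reach is approached as far as the arm can. A call with a gripper value outside its range is refused whole. The fingers move at their own pace and stop on an object; "grip_force" is the grip in N (left out, the last holds). Time passes only in rows, so rows that repeat a pose let the fingers close. It gives the time, the measured TCP pose, the force, the opening and the grip force at its end, in the units of the state.
- sensors.sense(): the state, without advancing time (a new reading comes with each control period).
- grab_frame(name): name is "side" or "top" or "wrist"; returns (picture, depth): 420x560x3 uint8, red, green, blue; 420x560 float32, mm along the optical axis (not along the pixel's ray), 0 where there is no reading.
- camera_params(name): a dict with "camera_matrix" (3x3 intrinsics, pixels), "k1" (the pictures are not rectified: a ray, as slopes to the right and down, at radius r is drawn at 1 + k1 r^2 times it, then the intrinsics apply), "world_from_camera" (4x4, takes a point from camera to world coordinates). Camera axes: x right, y down, z forward; pixel columns grow to the right and rows downward; lengths in mm; the calibration is good to about 2 mm. A picture is of the moment at which its call begins: read the wrist's pose just before it. camera_params takes no time and is no camera call; for the wrist camera it gives the pose at the moment of the call.
- order.sign_off(): hands the job in; it is judged then, once.
The state is a dict: "clock": time; "qpos": joint angles; "qvel": joint speeds; "joint_efforts": joint torques, N m; "eef_pos": TCP position; "tcp_rot": TCP orientation; "contact_force": force on the tool from outside, world axes, zero at the start; "wrist_torque": the same for the moment, N m; "opening": opening from 0.0 (shut) to 1.0 (fully open); "grasp_force": force on a finger pad.
Only numpy, scipy, OpenCV 4.12 (cv2) and the standard library are available. Lean on these libraries where they do the work, as an engineer would, in place of code of your own. Each camera call takes 0.05 s, during which the arm holds its last target. There are 200 camera calls.

### The job

Two small pin-header boards lie ready in the clamshell test jig. Fold its hinged lid down onto them, take the longest of the three pins from the rack, put it down through the hole at the front of the lid into the hole of the base below, and press it home by its grip so that its collar squeezes the lid fully shut against the springs of the board carrier; finish while still holding the pin pressed down like that, with hand pressure and no more. Mind the tall post beside the belt when the arm swings over, and leave the other two pins and the loose things round the work where they are.

Things in the scene. Friction and masses are not known exactly. Their poses are not given: they have to be found in the camera images.
- jig: test jig standing fast on the stopped belt: steel base 170 (its x) x 120 (y) x 46 mm high, black lid hinged along its rear (+x) edge. Origin: centre of the underside; +x points from the front block with the hole to the hinge, away from the robot; z up. Shut, the lid's top face is at z = 60 mm; inside, two boards on a spring-borne carrier. The belt's top is at z = -4 mm
- jig_hinge (a point): point in the middle of the hinge axis (the axis runs along the jig's y), 80 mm behind the jig's origin and 55 mm above its underside
- jig_hole (a point): middle of the mouth of the vertical hole in the base's front block (10 mm wide with a 2 mm chamfer, 34 mm deep), 65 mm in front of the jig's origin and 46 mm above its underside, 145 mm from the hinge axis
- lid_hole (a point): middle of the lid's hole at its upper (outer) face, 145 mm from the hinge axis; the hole is 12 mm wide, right through the lid, right above jig_hole when the lid is down; 20 mm from the lid's free edge
- lid (a joint): lid angle, rad: 0 shut on its stops, grows as it opens, to 1.75 (1.57 upright). Lid 118 mm wide, 10 mm thick (hinge axis at mid thickness), free edge 165 mm from the axis; outer face up when shut. Stiff hinge: stays where left, about 3 N at the edge moves it. At about 0.06 it meets the spring-borne carrier; about 10 N at the hole press it from there to 0; let go it springs back to about 0.055
- rack: steel pin rack 130 mm (its x) x 44 mm (y) x 24 mm high, standing fast on the belt; three blind holes 9 mm wide, 16 mm deep along its x, 45 mm apart, a pin upright in each. Origin: centre of the underside. Beware: a post 36 mm square, 1 m tall, stands right of the belt at x = 0.288, y = -0.071; an arm that starts on its right must draw in within 0.2 m of the base axis to turn past it
- long_pin: the longest pin, standing highest in the rack. Origin: middle of the foot of its shank, z up along the pin. Shank 8 mm thick, 40 mm long, bevelled foot; collar 22 mm wide from z = 40 to 45 mm, neck 14 mm wide to 57 mm, black round grip 20 mm wide from z = 57 to 79 mm. About 50 g. Home in the jig, its collar lies on the lid and its foot is 40 mm below the lid's top face
- long_pin_grip (a point): middle of the long pin's grip, 68 mm above its foot
- middle_pin: pin of the same make with a shank of 24 mm; not to be moved. Origin: middle of the foot of its shank
- short_pin: pin of the same make with a shank of 14 mm, its collar on the rack; not to be moved. Origin: middle of the foot of its shank
- waiting_board_a: loose pin-header board 12 x 48 x 22 mm waiting on the belt; bystander. Origin: centre of the underside
- waiting_board_b: a second such board; bystander
- can_a: black capacitor standing up, 30 mm wide, 47 mm high; bystander. Origin: centre of the underside
- can_b: a second such capacitor; bystander
- coil: copper-wound ring coil 40 x 37 x 17 mm lying flat; bystander
- tape: roll of clear tape 60 mm wide, 18 mm high, lying; bystander
Not all that is in view belongs to the job. Leave any green look-alike of the long_pin alone.

How it is judged (in metres and radians):
On the way, in this order (a step that is already met when the one before it is completed fails the run):
1. the lid is folded down onto the boards (value of joint lid below 0.12 rad), for 0.2 s.
2. the long pin stands through the lid's hole in the hole of the base (z of long_pin in the frame of jig_hole below -0.004 m and horizontal distance between long_pin and jig_hole below 0.004 m), for 0.1 s.
At the end, for the whole second after the job is handed in: held through the last second: long pin at least 22 mm deep in the base's hole, within 4 mm of its middle, upright within 0.12 rad and still, pressing on the jig with over 4 N, the fingers pressing on it, lid below 0.02 rad (value of joint lid below 0.02 rad and z of long_pin in the frame of jig_hole below -0.022 m and horizontal distance between long_pin and jig_hole below 0.004 m and angle between long_pin's own z axis and vertical below 0.12 rad and contact force between long_pin and jig above 4 N and contact force between the fingers and long_pin above 4 N and linear speed of long_pin below 0.02 m/s); the arm keeps its last pose, push and grip.
It fails at once if the jig is pressed with more than 60 N through the pin (contact force between long_pin and jig above 60 N).
It fails at once if another pin is taken or pushed (distance of any of middle_pin, short_pin from where it was at the start of the episode above 0.015 m).
It fails at once if a bystander is shoved away (distance of any of waiting_board_a, waiting_board_b, can_a, can_b, coil, tape from where it was at the start of the episode above 0.03 m).
It also fails if it takes over 64 s, if anything falls off the work surface, if the arm or the gripper's body presses on something with over 40 N, if the wrist force passes 120 N, or if a joint passes its speed limit or range.

## Working session

There is one attempt and no reset: what is moved stays moved. The work goes in short steps, Python scripts to look and compute and a tool call to move; the robot and the scene stay as the last step left them, time stands still between calls to the robot, and variables do not carry over. Pictures are saved under pics/ and viewed, at most 12 in all, crops included, and the job is handed in when it is done.

Besides the shell and the picture viewer there is one more tool, called after ">>>" as a command line: name --pt "numbers of a row" for each row, then --argument value for the rest. move_arm: Moves the arm, as the interface text tells. Its arguments: {"type":"object","properties":{"motion":{"type":"array","items":{"type":"array","items":{"type":"number"}}},"grip_force":{"type":"number"}},"required":["motion"]}

```bash
mkdir -p pics && cat > h.py <<'E'
import numpy as np, cv2
from rig import sensors, grab_frame, camera_params, order
from scipy.spatial.transform import Rotation as R
def snap(n):
    p=camera_params(n); im,d=grab_frame(n); np.savez(f'{n}.npz',im=im,d=d,K=p['camera_matrix'],k1=p['k1'],T=p['world_from_camera']); return im,d,p
def load(n):
    z=np.load(f'{n}.npz'); return z['im'],z['d'],dict(camera_matrix=z['K'],k1=float(z['k1']),world_from_camera=z['T'])
def ray(p,uv):
    uv=np.asarray(uv,float).reshape(-1,1,2); K=np.array(p['camera_matrix']); 
    s=cv2.undistortPoints(uv,K,np.array([p['k1'],0,0,0.]))[:,0]
    return np.c_[s,np.ones(len(s))]
def pts(p,uv,depth):
    T=np.array(p['world_from_camera']); c=ray(p,uv)*np.asarray(depth).reshape(-1,1)
    return c@T[:3,:3].T+T[:3,3]
def plane(p,uv,z):
    T=np.array(p['world_from_camera']); d=ray(p,uv)@T[:3,:3].T; o=T[:3,3]
    return o+d*((z-o[2])/d[:,2])[:,None]
def proj(p,X):
    T=np.array(p['world_from_camera']); c=(np.atleast_2d(X)-T[:3,3])@T[:3,:3]
    s=c[:,:2]/c[:,2:]; s=s*(1+p['k1']*(s**2).sum(1,keepdims=True)); K=np.array(p['camera_matrix'])
    return s@K[:2,:2].T+K[:2,2]
def cloud(im,d,p):
    v,u=np.mgrid[:d.shape[0],:d.shape[1]]; 
    return pts(p,np.c_[u.ravel(),v.ravel()],d.ravel()).reshape(d.shape+(3,))
def save(n,im): cv2.imwrite(f'pics/{n}.png',cv2.cvtColor(im,cv2.COLOR_RGB2BGR))
E
python3 - <<'E'
from h import *
s=sensors.sense();print(s)
for n in('side','top'):
    im,d,p=snap(n);save(n+'0',im);print(n,p['k1'],np.round(p['world_from_camera'],3).tolist(),np.round(p['camera_matrix'],1).tolist())
E
```

```text
{'clock': 0.0, 'qpos': array([-1.33238558e+00,  3.53647778e-01,  1.63414092e+00, -2.16335778e-05,
        1.15518830e+00, -2.43562977e-03]), 'qvel': array([-0.00144056,  0.00035121, -0.0018481 ,  0.00162052,  0.0010905 ,
       -0.00137735]), 'joint_efforts': array([ 3.01699538e-04, -6.05252409e+01, -3.42061293e+01,  4.28100145e-05,
        9.45813255e-03,  3.13223453e-06]), 'eef_pos': array([ 148.93723791, -606.50445191,  230.5590032 ]), 'tcp_rot': array([-3.14020826e+00,  1.64080101e-05,  2.40855139e-01]), 'contact_force': array([-0.1384707 , -0.63449017,  0.08747873]), 'wrist_torque': array([ 0.00626349,  0.02355189, -0.02626305]), 'grasp_force': 0.0, 'opening': 0.9990179003048831}
side -0.0011230203883044493 [[0.992, 0.101, -0.072, 568.773], [0.122, -0.698, 0.705, -365.538], [0.021, -0.709, -0.705, 671.627], [0.0, 0.0, 0.0, 1.0]] [[467.9, 0.0, 281.0], [0.0, 467.9, 204.2], [0.0, 0.0, 1.0]]
top -0.05786836320299264 [[0.01, -0.99, 0.14, 381.649], [-1.0, -0.009, 0.01, 260.004], [-0.009, -0.14, -0.99, 1096.816], [0.0, 0.0, 0.0, 1.0]] [[534.3, 0.0, 276.8], [0.0, 534.3, 219.0], [0.0, 0.0, 1.0]]
```

View pics/side0.png

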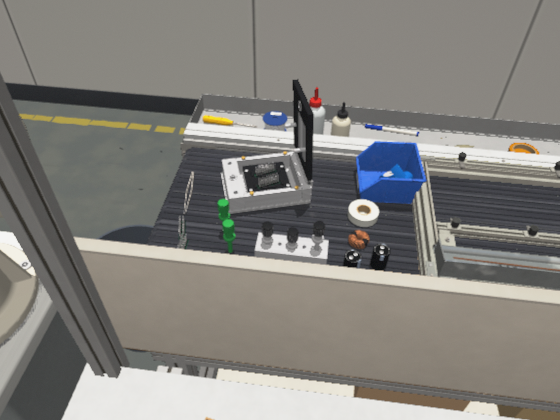

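View pics/top0.png

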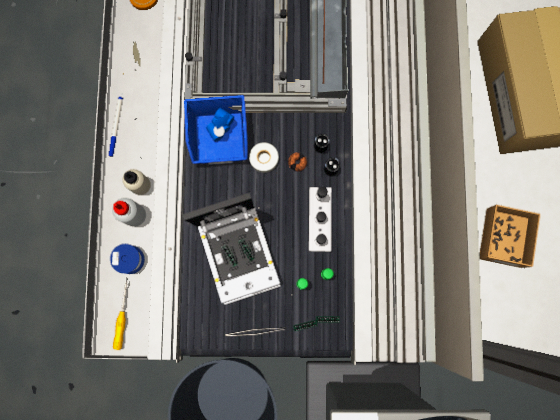

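The side view shows the jig at (265,182) with its lid upright at (303,130). The black-gripped pins stand in the rack at (267,230), (292,236) and (318,230), and two green look-alikes at (224,210) and (229,232). In the top view the jig is at (240,260), the rack pins at (321,192), (321,217) and (321,240), the greens at (303,284) and (327,273), and the cans, also black and round, at (322,142) and (332,166).

```bash
python3 - <<'E'
from h import *
im,d,p=load('top'); C=cloud(im,d,p)
print('cam to belt')
def top(u,v,r=9):
    w=C[v-r:v+r+1,u-r:u+r+1].reshape(-1,3); m=w[:,2]>np.percentile(w[:,2],90)-3
    return np.round(w[m].mean(0),1), m.sum()
for u,v in((321,192),(321,217),(321,240),(303,284),(327,273),(322,142),(332,166)):print('top',u,v,top(u,v))
print('belt',C[200,290].round(1),C[330,290].round(1))
# rack: bright pixels region
g=im.min(2)
def rect(x0,x1,y0,y1,zlo,zhi,thr):
    m=np.zeros(g.shape,bool); m[y0:y1,x0:x1]=True
    m&=(C[...,2]>zlo)&(C[...,2]<zhi)&(g>thr); P=C[m]
    r=cv2.minAreaRect(P[:,:2].astype(np.float32)); return m.sum(),np.round(P.mean(0),1),[np.round(x,2) for x in r]
print('rack',rect(300,340,180,260,10,28,120))
print('jig',rect(190,290,200,310,34,46,120))
for th in(40,90):print('jig',rect(190,290,200,310,30,50,th))
# lid
m=np.zeros(g.shape,bool); m[185:240,175:270]=True; m&=(C[...,2]>75); P=C[m];print('lid',m.sum(),P.min(0),P.max(0), cv2.minAreaRect(P[P[:,2]>150][:,:2].astype(np.float32)))
for zz in range(80,240,20):
    q=P[(P[:,2]>zz)&(P[:,2]<zz+20)]; 
    if len(q): print(zz,len(q),q.mean(0).round(1),np.percentile(q[:,0],[2,98]).round(1))
# wall/post heights
for u in range(345,480,8): print(u,C[200,u].round(0),C[330,u].round(0))
im2,d2,p2=load('side');C2=cloud(im2,d2,p2)
for u,v in((267,228),(292,235),(318,228)):
    w=C2[v-12:v+13,u-8:u+9].reshape(-1,3); w=w[(w[:,2]<140)]; m=w[:,2]>w[:,2].max()-5; print('side',u,v,w[m].mean(0).round(1),w[:,2].max())
big=np.hstack([cv2.resize(im[175:310,170:350],None,fx=2.2,fy=2.2,interpolation=2),cv2.resize(im2[210:275,230:350],(400,297),interpolation=2)]) if 0 else None
a=cv2.resize(im[180:310,175:345],(780,596)); save('topc',a); save('sidec',cv2.resize(im2[200:270,215:335],(800,467)))
E
```

```text
cam to belt
top 321 192 (array([570.8, 188. , 136. ]), np.int64(79))
top 321 217 (array([535.8, 184.6,  60.6]), np.int64(79))
top 321 240 (array([487.8, 187. ,  97.3]), np.int64(73))
top 303 284 (array([403.2, 223.1, 115.8]), np.int64(78))
top 327 273 (array([422.2, 175. , 101.7]), np.int64(81))
top 322 142 (array([687.9, 182.5,  57.3]), np.int64(124))
top 332 166 (array([642.7, 160.6,  40.5]), np.int64(116))
belt [577.3 244.   -3.4] [310.3 242.2  -1.6]
rack (np.int64(1032), array([533.1, 185. ,  21.6]), [array([535.88, 183.95]), array([ 43.71, 130.22]), np.float64(89.98)])
jig (np.int64(1534), array([437.3, 340.5,  43.1]), [array([459.23, 347.37]), array([157.25, 120.34]), np.float64(18.84)])
jig (np.int64(2862), array([450.8, 345.2,  39.4]), [array([462.84, 348.64]), array([164.77, 120.41]), np.float64(18.91)])
jig (np.int64(1947), array([443.5, 343. ,  42.5]), [array([459.23, 347.37]), array([157.25, 120.34]), np.float64(18.84)])
lid 1136 [381.64906872 260.00417802  75.18067522] [ 550.90813755  426.95780651 1096.81565424] ((447.9522705078125, 343.99847412109375), (178.883560180664
[... 474 characters left out ...]
2. 101.  11.]
369 [575.  82.  16.] [312.  84.   9.]
377 [578.  64.   4.] [312.  67.   2.]
385 [579.  45.  -5.] [312.  51.   2.]
393 [576.  33.  16.] [312.  34.  -1.]
401 [576.  16.  15.] [313.  22.  20.]
409 [576.  -0.  17.] [314.   7.  25.]
417 [575. -15.  25.] [313. -10.  17.]
425 [570. -24.  51.] [316. -18.  50.]
433 [569. -38.  58.] [315. -34.  47.]
441 [558. -35. 121.] [318. -37.  91.]
449 [550. -37. 162.] [321. -38. 136.]
457 [543. -37. 206.] [324. -38. 179.]
465 [535. -35. 249.] [327. -36. 226.]
473 [534. -47. 254.] [ 382.  260. 1097.]
side 267 228 [488.7 182.7  66.3] 68.63040928123075
side 292 235 [533.6 182.3  58.7] 61.21961702459339
side 318 228 [578.2 182.1  82.4] 84.7560777101454
```

View pics/sidec.png

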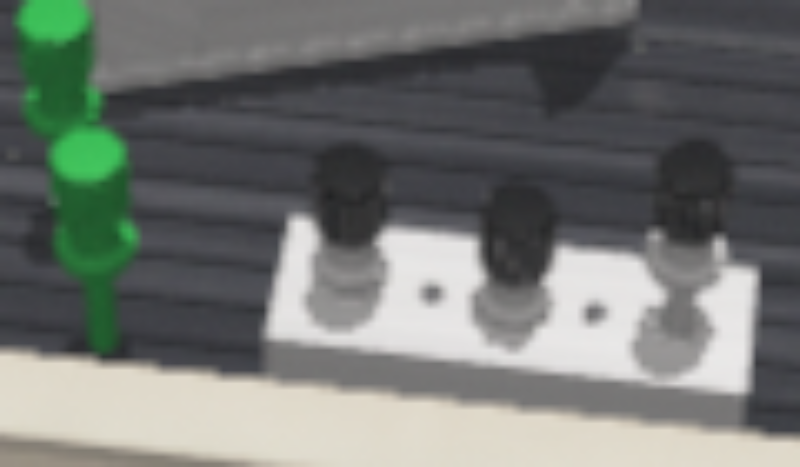

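View pics/topc.png

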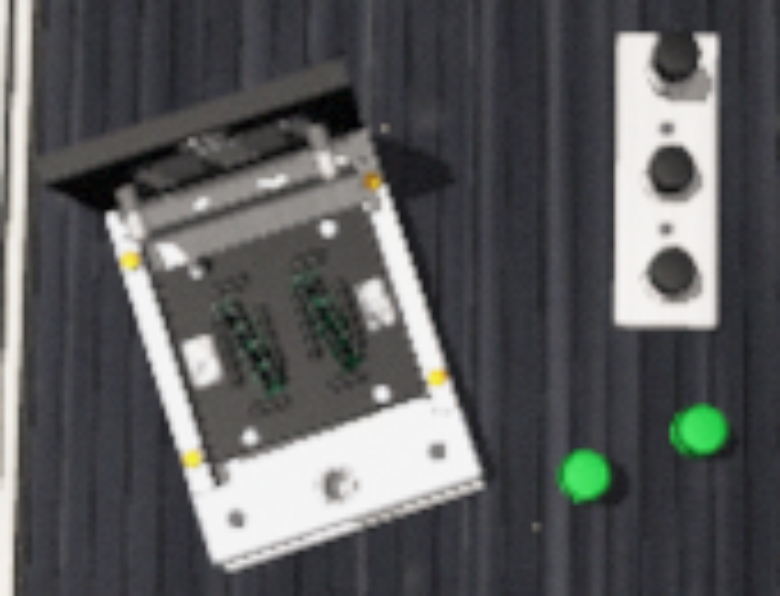

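The side crop shows the far pin at (692,190), with its bare shank visible above the rack. Its top is at z≈83, so it is the long pin; the middle pin (347,195) and short pin (516,230) measure 67 and 59, both as expected. The top crop shows the hole in the jig's front block at (337,486). Next I'll cast rays for accurate positions, and start raising the arm to learn its kinematics.

```bash
cat >> h.py <<'E'
def log():
    import json; s=sensors.sense(); open('log.txt','a').write(json.dumps([*s['qpos'],*s['eef_pos'],*s['tcp_rot']])+'\n'); return s
E
python3 - <<'E'
from h import *
log()
im,d,p=load('top')
def cr(u,v): return (175+(u+.5)/780*170-.5,180+(v+.5)/596*130-.5)
P=plane(p,[cr(676,57)],83);print('long top',P.round(1))
P=plane(p,[cr(673,170)],59);print('short',P.round(1))
P=plane(p,[cr(671,272)],67);print('mid',P.round(1))
h=plane(p,[cr(337,486)],42)[0];print('hole',h)
c=plane(p,[cr(482,476),cr(216,561),cr(107,214)],42);print('corners',c.round(1),np.linalg.norm(c[0]-c[1]));
v=c[1]-c[0];print('yaw',np.degrees(np.arctan2(-v[0],v[1])))
yaw=np.arctan2(-v[0],v[1]);ex=np.array([np.cos(yaw),np.sin(yaw)]);
print('front mid+20ex',(c[0]+c[1])[:2]/2+20*ex)
for y in(yaw,np.radians(18.85)):
    ex=np.array([np.cos(y),np.sin(y)]);print('hinge',h[:2]+145*ex)
P=plane(p,[cr(343,62),cr(38,160)],51+165);print('lid edge',P.round(1),P.mean(0), (P.mean(0)[:2]-h[:2])@ex, np.linalg.norm(P[0]-P[1]))
# side view check of pins
im2,d2,p2=load('side')
for n,(u,v),z in(('long',(694,150),83),('mid',(347,155),67),('short',(519,190),59)):
    q=((u+.5)/800*120-.5+215,(v+.5)/467*70-.5+200);print(n,plane(p2,[q],z).round(1))
E
```

```text
long top [[578.1 183.8  83. ]]
short [[533.5 183.3  59. ]]
mid [[488.8 184.8  67. ]]
hole [398.03543583 325.81326384  42.        ]
corners [[402.9 263.8  42. ]
 [365.6 376.9  42. ]
 [514.5 428.   42. ]] 119.06770159659098
yaw 18.25446856274122
front mid+20ex [403.27671309 326.65032816]
hinge [535.73826723 371.23275552]
hinge [535.25874795 372.6615574 ]
lid edge [[549.4 315.5 216. ]
 [512.2 426.1 216. ]] [530.78042835 370.78270032 216.        ] 140.15482002548526 116.7583328504902
long [[578.3 189.   83. ]]
mid [[487.8 189.3  67. ]]
short [[533.6 190.6  59. ]]
```

>>> move_arm --pt "-0.1 0 0 0 0 -0.04 0" --pt "-0.2 0 0 0 0 -0.08 0" --pt "-0.3 0 0 0 -0.01 -0.12 0" --pt "-0.4 0 0 0 -0.03 -0.16 0" --pt "-0.5 0 0 0 -0.05 -0.2 0" --pt "-0.6 0 0 0 -0.07 -0.24 0" --pt "-0.7 0 0 0 -0.09 -0.28 0" --pt "-0.8 0 0 0 -0.1 -0.3 0"

```text
clock: 1.1
eef_pos: [125.0, -509.2, 534.3]
tcp_rot: [2.335, 0.0, 0.241]
contact_force: [-0.6, 0.2, -0.6]
opening: 0.0
grasp_force: 0.0
```

```bash
python3 -c "
from h import *
s=log();print(s['qpos'].round(3),s['eef_pos'].round(1),s['tcp_rot'].round(3),s['opening'])"
```

```text
[-1.335 -0.395  1.943  0.005  0.788 -0.008] [ 125.  -509.2  534.3] [2.335 0.    0.241] 0.0002490626191589312
```

>>> move_arm --pt "-0.1 0 0 0 0 -0.04 0" --pt "-0.2 0 0 0 0 -0.08 0" --pt "-0.3 0 0 0 0 -0.11 0" --pt "-0.4 0 0 0 0 -0.12 0"

```text
clock: 1.6
eef_pos: [104.4, -425.0, 617.1]
tcp_rot: [1.935, 0.0, 0.241]
contact_force: [0.3, -0.2, -0.7]
opening: 0.0
grasp_force: 0.0
```

```bash
python3 -c "
from h import *
s=log();print(s['qpos'].round(3),s['eef_pos'].round(1),s['tcp_rot'].round(3))
import json
D=np.array([json.loads(l) for l in open('log.txt')])
A=[];b=[]
for q in D:
    a=q[1];c=a+q[2];e=c+q[4]; S,C=np.sin,np.cos
    A+=[[1,0,S(a),S(c),C(c),S(e)],[0,1,C(a),C(c),-S(c),C(e)]]; b+=[np.hypot(q[6],q[7]),q[8]]
x,res,rk,sv=np.linalg.lstsq(np.array(A),np.array(b),rcond=None);print(x,rk,sv,np.array(A)@x-b)
"
```

```text
[-1.343 -0.732  2.14   0.023  0.528 -0.025] [ 104.4 -425.   617.1] [1.935 0.    0.241]
[2.04836844e-02 2.93767756e+02 5.67814986e+02 4.94146562e+02
 5.79557167e+01 3.42760174e+02] 6 [3.36094402 2.47644462 0.67149966 0.34367968 0.04316107 0.01967116] [-6.82121026e-13 -3.12638804e-13  1.13686838e-13  1.13686838e-13
 -2.27373675e-13  2.27373675e-13]
```

```bash
cat >> h.py <<'E'
def rows(targets,op,start=None):
    """targets: list of (pos mm, Rotation); prints rows rel. to the current pose"""
    s=sensors.sense(); p0,R0=(s['eef_pos'],R.from_euler('xyz',s['tcp_rot'])) if start is None else start
    out=[[*(R0.inv()*r).as_rotvec().round(3).tolist(),*(R0.inv().apply(np.array(t)-p0)/1000).round(4).tolist(),op] for t,r in targets]
    for i in range(0,len(out),1): print(out[i])
def plan(t,rot,n,op,start=None):
    from scipy.spatial.transform import Slerp
    s=sensors.sense(); p0,R0=(s['eef_pos'],R.from_euler('xyz',s['tcp_rot'])) if start is None else start
    sl=Slerp([0,1],R.concatenate([R0,rot])); rows([(p0+(np.array(t)-p0)*k/n,sl(k/n)) for k in range(1,n+1)],op,(p0,R0))
def down(yaw): return R.from_euler('xyz',[np.pi,0,yaw])
E
python3 - <<'E'
from h import *
s=sensors.sense();p=s['eef_pos'];R0=R.from_euler('xyz',s['tcp_rot']);az=np.arctan2(p[1],p[0]);er=np.array([np.cos(az),np.sin(az),0]);ez=np.array([0,0,1])
e0=1.936;w0=np.array([p[:2]@er[:2]-343*np.sin(e0),p[2]-343*np.cos(e0)]);w1=np.array([100,1110.]);print(w0)
T=[]
for k in range(1,13):
    f=k/12;e=e0+(3.0-e0)*f;w=w0+(w1-w0)*f;t=w+343*np.array([np.sin(e),np.cos(e)])
    T.append((t[0]*er+t[1]*ez,R0*R.from_rotvec([e-e0,0,0])))
rows(T,0)
E
```

```text
[117.2904723  739.64545515]
[0.089, 0.0, 0.0, -0.0, -0.002, -0.0137, 0]
[0.177, -0.0, 0.0, -0.0, -0.0039, -0.0301, 0]
[0.266, 0.0, -0.0, -0.0, -0.0052, -0.0492, 0]
[0.355, -0.0, -0.0, -0.0, -0.0058, -0.0708, 0]
[0.443, 0.0, 0.0, -0.0, -0.0055, -0.095, 0]
[0.532, -0.0, 0.0, -0.0, -0.004, -0.1216, 0]
[0.621, -0.0, 0.0, -0.0, -0.0011, -0.1506, 0]
[0.709, 0.0, 0.0, -0.0, 0.0033, -0.1817, 0]
[0.798, 0.0, -0.0, -0.0, 0.0095, -0.2148, 0]
[0.887, -0.0, -0.0, -0.0, 0.0176, -0.2499, 0]
[0.975, -0.0, 0.0, -0.0, 0.0278, -0.2866, 0]
[1.064, 0.0, -0.0, -0.0, 0.0402, -0.3249, 0]
```

>>> move_arm --pt "0.09 0 0 0 -0.002 -0.014 0" --pt "0.18 0 0 0 -0.004 -0.03 0" --pt "0.27 0 0 0 -0.005 -0.05 0" --pt "0.36 0 0 0 -0.006 -0.071 0" --pt "0.44 0 0 0 -0.005 -0.095 0" --pt "0.53 0 0 0 -0.004 -0.122 0" --pt "0.62 0 0 0 -0.001 -0.15 0" --pt "0.71 0 0 0 0.003 -0.182 0"

```text
clock: 2.6
eef_pos: [64.2, -261.5, 683.8]
tcp_rot: [2.655, 0.0, 0.241]
contact_force: [-0.2, -1.2, 0.3]
opening: -0.001
grasp_force: 0.0
```

```bash
cat > fit.py <<'E'
from h import *
s=log();print(s['qpos'].round(3),s['eef_pos'].round(1),s['tcp_rot'].round(3),np.hypot(*s['eef_pos'][:2]))
import json
D=np.array([json.loads(l) for l in open('log.txt')])
A=[];b=[]
for q in D:
    a=q[1];c=a+q[2];e=c+q[4]; S,C=np.sin,np.cos
    A+=[[1,0,S(a),S(c),C(c),S(e)],[0,1,C(a),C(c),-S(c),C(e)]]; b+=[np.hypot(q[6],q[7]),q[8]]
x=np.linalg.lstsq(np.array(A),np.array(b),rcond=None)[0];print(x.round(1),(np.array(A)@x-b).round(1))
q=s['qpos'];print('elbow r',x[0]+x[2]*np.sin(q[1]),'wrist r',np.hypot(*s['eef_pos'][:2])-x[5]*np.sin(q[1]+q[2]+q[4]))
E
python3 fit.py
```

```text
[-1.344 -0.623  1.593  0.006  1.686 -0.011] [  64.2 -261.5  683.8] [2.655 0.    0.241] 269.2246836872583
[ -0.  294.1 568.2 494.3  58.6 342.8] [-0. -0.  0.  0. -0. -0. -0.  0.]
elbow r -331.70931228469385 wrist r 108.98504625846229
```

```bash
python3 - <<'E'
from h import *
s=sensors.sense();p=s['eef_pos'];R0=R.from_euler('xyz',s['tcp_rot']);az=np.arctan2(p[1],p[0]);ez=np.array([0,0,1])
e0=2.655;w0=np.array([109,p[2]-343*np.cos(e0)]);w1=np.array([105,1100.]);e1=3.05
T=[]
for k in range(1,5):
    f=k/4;e=e0+(e1-e0)*f;w=w0+(w1-w0)*f;t=w+343*np.array([np.sin(e),np.cos(e)])
    T.append((t[0]*np.array([np.cos(az),np.sin(az),0])+t[1]*ez,R0*R.from_rotvec([e-e0,0,0])))
rows(T,0)
P1,R1=T[-1];print('then')
T=[];tot=np.arctan2(391,592)-az;n=12
for k in range(1,n+1):
    q=R.from_euler('z',tot*k/n);T.append((q.apply(P1),q*R1))
rows(T[:8],0,(P1,R1));print();rows(T[8:],0,T[7])
E
```

```text
[0.099, 0.0, 0.0, 0.0, -0.0213, -0.027, 0]
[0.198, 0.0, 0.0, 0.0, -0.0425, -0.0575, 0]
[0.296, 0.0, -0.0, 0.0, -0.063, -0.0912, 0]
[0.395, -0.0, -0.0, 0.0, -0.0825, -0.1281, 0]
then
[-0.0, 0.015, -0.159, 0.0217, -0.0017, -0.0002, 0]
[-0.0, 0.029, -0.318, 0.0428, -0.0068, -0.0006, 0]
[-0.0, 0.044, -0.476, 0.0628, -0.0152, -0.0014, 0]
[-0.0, 0.058, -0.635, 0.0812, -0.0267, -0.0025, 0]
[-0.0, 0.073, -0.794, 0.0976, -0.0409, -0.0038, 0]
[-0.0, 0.087, -0.953, 0.1115, -0.0576, -0.0053, 0]
[-0.0, 0.102, -1.112, 0.1225, -0.0762, -0.007, 0]
[-0.0, 0.117, -1.27, 0.1305, -0.0963, -0.0088, 0]

[-0.0, 0.015, -0.159, 0.0217, -0.0017, -0.0002, 0]
[-0.0, 0.029, -0.318, 0.0428, -0.0068, -0.0006, 0]
[-0.0, 0.044, -0.476, 0.0628, -0.0152, -0.0014, 0]
[-0.0, 0.058, -0.635, 0.0812, -0.0267, -0.0025, 0]
```

>>> move_arm --pt "0.1 0 0 0 -0.021 -0.027 0" --pt "0.2 0 0 0 -0.043 -0.058 0" --pt "0.3 0 0 0 -0.063 -0.091 0" --pt "0.395 0 0 0 -0.083 -0.128 0" --pt "0.395 0 0 0 -0.083 -0.128 0"

```text
clock: 3.22
eef_pos: [32.6, -132.7, 758.6]
tcp_rot: [3.045, 0.0, 0.241]
contact_force: [0.5, 0.0, -0.7]
opening: -0.002
grasp_force: 0.0
```

>>> move_arm --pt "0 0.015 -0.159 0.0217 -0.0017 -0.0002 0" --pt "0 0.029 -0.318 0.0428 -0.0068 -0.0006 0" --pt "0 0.044 -0.476 0.0628 -0.0152 -0.0014 0" --pt "0 0.058 -0.635 0.0812 -0.0267 -0.0025 0" --pt "0 0.073 -0.794 0.0976 -0.0409 -0.0038 0" --pt "0 0.087 -0.953 0.1115 -0.0576 -0.0053 0" --pt "0 0.102 -1.112 0.1225 -0.0762 -0.007 0" --pt "0 0.117 -1.27 0.1305 -0.0963 -0.0088 0"

```text
clock: 4.22
eef_pos: [137.1, -7.2, 756.1]
tcp_rot: [3.048, 0.003, 1.521]
contact_force: [0.4, 0.1, 0.6]
opening: -0.001
grasp_force: 0.0
```

>>> move_arm --pt "0 0.015 -0.159 0.0217 -0.0017 -0.0002 0" --pt "0 0.029 -0.318 0.0428 -0.0068 -0.0006 0" --pt "0 0.044 -0.476 0.0628 -0.0152 -0.0014 0" --pt "0 0.058 -0.635 0.0812 -0.0267 -0.0025 0"

```text
clock: 4.72
eef_pos: [114.2, 75.6, 755.9]
tcp_rot: [3.05, 0.003, 2.159]
contact_force: [0.6, 0.1, -0.9]
opening: -0.0
grasp_force: 0.0
```

```bash
python3 fit.py; python3 - <<'E'
from h import *
hg=np.array([535.5,372,51.]);y=np.radians(18.85);ex=np.array([np.cos(y),np.sin(y),0]);
# above-behind, tool down, closing along jig y
t=hg+55*ex;t[2]=420;print(t)
plan(t,down(y+np.pi),12,0)
E
```

```text
[ 0.581 -0.522  1.301 -0.004  2.271 -0.01 ] [114.2  75.6 755.9] [3.050e+00 3.000e-03 2.159e+00] 136.9596749020995
[ -0.  294.1 568.2 494.3  58.6 342.8] [-0. -0.  0.  0. -0. -0. -0. -0.  0.  0.]
elbow r -283.3369067283949 wrist r 105.55493742093851
[587.55022184 389.77004239 420.        ]
[0.006, 0.005, -0.109, -0.0, 0.0446, 0.0322, 0]
[0.013, 0.011, -0.218, -0.0, 0.0892, 0.0644, 0]
[0.019, 0.016, -0.328, -0.0, 0.1337, 0.0966, 0]
[0.025, 0.021, -0.437, -0.0, 0.1783, 0.1288, 0]
[0.032, 0.026, -0.546, -0.0001, 0.2229, 0.1611, 0]
[0.038, 0.032, -0.655, -0.0001, 0.2675, 0.1933, 0]
[0.044, 0.037, -0.764, -0.0001, 0.3121, 0.2255, 0]
[0.051, 0.042, -0.874, -0.0001, 0.3566, 0.2577, 0]
[0.057, 0.047, -0.983, -0.0001, 0.4012, 0.2899, 0]
[0.063, 0.053, -1.092, -0.0001, 0.4458, 0.3221, 0]
[0.07, 0.058, -1.201, -0.0001, 0.4904, 0.3543, 0]
[0.076, 0.063, -1.31, -0.0001, 0.535, 0.3865, 0]
```

>>> move_arm --pt "0.006 0.005 -0.11 0 0.045 0.032 0" --pt "0.013 0.011 -0.22 0 0.09 0.064 0" --pt "0.019 0.016 -0.33 0 0.134 0.097 0" --pt "0.025 0.021 -0.44 0 0.178 0.129 0" --pt "0.032 0.026 -0.55 0 0.223 0.161 0" --pt "0.038 0.032 -0.655 0 0.268 0.193 0" --pt "0.044 0.037 -0.765 0 0.312 0.226 0" --pt "0.051 0.042 -0.875 0 0.357 0.258 0"

```text
clock: 5.72
eef_pos: [431.9, 283.4, 529.9]
tcp_rot: [3.114, 0.014, 3.033]
contact_force: [-0.3, -0.3, 0.5]
opening: 0.005
grasp_force: 0.0
```

```bash
python3 - <<'E'
from h import *
hg=np.array([535.5,372,51.]);y=np.radians(18.85);ex=np.array([np.cos(y),np.sin(y),0]);
t=hg+55*ex;t[2]=420;print(sensors.sense()['eef_pos'])
plan(t,down(y+np.pi),4,0)
E
```

```text
[431.94190173 283.39463512 529.93603809]
[0.006, 0.005, -0.109, -0.0354, 0.0298, 0.0288, 0]
[0.012, 0.01, -0.219, -0.0708, 0.0597, 0.0577, 0]
[0.018, 0.015, -0.328, -0.1062, 0.0895, 0.0865, 0]
[0.024, 0.02, -0.437, -0.1416, 0.1194, 0.1154, 0]
```

>>> move_arm --pt "0.006 0.005 -0.11 -0.035 0.03 0.029 0" --pt "0.012 0.01 -0.22 -0.071 0.06 0.058 0" --pt "0.018 0.015 -0.33 -0.106 0.09 0.087 0" --pt "0.024 0.02 -0.437 -0.142 0.119 0.115 0" --pt "0.024 0.02 -0.437 -0.142 0.119 0.115 0"

```text
clock: 6.35
eef_pos: [588.0, 388.7, 415.6]
tcp_rot: [-3.14, -0.007, -2.815]
contact_force: [-0.7, -0.6, 0.4]
opening: -0.002
grasp_force: 0.0
```

```bash
python3 - <<'E'
from h import *
s=sensors.sense();print(s['eef_pos'],s['tcp_rot'],s['qpos'].round(2))
im,d,p=snap('wrist');im2,d2,p2=snap('side')
save('ws',np.hstack([cv2.resize(im,(400,300)),cv2.resize(im2,(400,300))]));print(np.round(p['world_from_camera'],2))
C=cloud(im,d,p)
# lid top edge seen from behind/above
m=(C[...,2]>190)&(C[...,2]<235)&(d>0);P=C[m];print(m.sum(),P.mean(0) if m.sum() else '')
if m.sum()>50: print(cv2.minAreaRect(P[:,:2].astype(np.float32)),P[:,2].max())
E
```

```text
[588.03415319 388.73977435 415.62500883] [-3.14030454 -0.00668018 -2.81495817] [ 0.58  0.39  1.19  0.    1.57 -1.32]
[[-3.2000e-01  9.0000e-01  3.0000e-01  5.1088e+02]
 [ 9.5000e-01  3.1000e-01  1.0000e-01  3.6360e+02]
 [-0.0000e+00  3.1000e-01 -9.5000e-01  5.5849e+02]
 [ 0.0000e+00  0.0000e+00  0.0000e+00  1.0000e+00]]
1155 [550.34188552 355.67657749 214.30521448]
((779.9000854492188, 207.97520446777344), (79.52099609375, 698.9563598632812), 57.43882369995117) 218.19009126560485
```

View pics/ws.png

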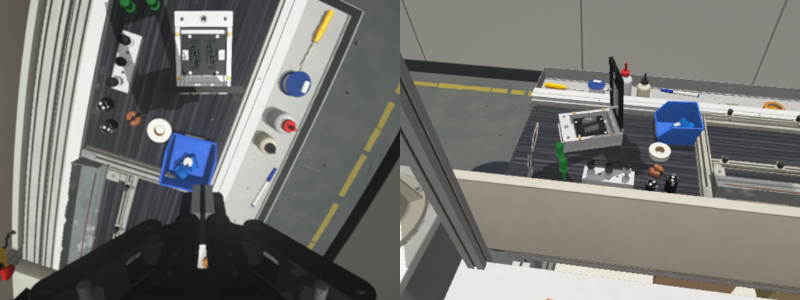

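The left panel (wrist) shows the open jig at (203,50), the lid's top edge at (210,88) and the closed fingers hanging behind it; the right panel (side) shows the scene undisturbed. Next, down behind the lid.

>>> move_arm --pt "0 0 0 0 0 0.05 0" --pt "0 0 0 0 0 0.1 0" --pt "0 0 0 0 0 0.15 0" --pt "0 0 0 0 0 0.2 0" --pt "0 0 0 0 0 0.235 0" --pt "0 0 0 0 0 0.235 0"

```text
clock: 7.2
eef_pos: [585.3, 386.9, 186.5]
tcp_rot: [-3.141, -0.003, -2.817]
contact_force: [0.2, 0.1, 0.4]
opening: -0.001
grasp_force: 0.0
```

```bash
python3 - <<'E'
from h import *
hg=np.array([535.5,372,51.]);y=np.radians(18.85);ex=np.array([np.cos(y),np.sin(y),0])
s=sensors.sense();print(s['eef_pos'],s['tcp_rot'],s['contact_force'])
T=[]
for f in [1.8,1.65,1.5,1.38,1.26,1.14,1.02,.9,.78,.66,.54,.42,.3,.22,.16,.12]:
    X=-130*np.cos(f)+5*np.sin(f)+11;t=hg+X*ex;t[2]=51+130*np.sin(f)+5*np.cos(f)
    T.append((t,down(y+np.pi)))
rows(T[:8],0);print();rows(T[8:],0,T[7])
E
```

```text
[585.29495724 386.91943753 186.51033564] [-3.14133607e+00 -2.72763079e-03 -2.81684292e+00] [0.24488381 0.08134696 0.36788302]
[-0.0, -0.003, -0.004, 0.0065, 0.0019, 0.0101, 0]
[-0.0, -0.003, -0.004, 0.0257, 0.0019, 0.0064, 0]
[-0.0, -0.003, -0.004, 0.0451, 0.0018, 0.0056, 0]
[-0.0, -0.003, -0.004, 0.0607, 0.0017, 0.0071, 0]
[-0.0, -0.003, -0.004, 0.0759, 0.0016, 0.0104, 0]
[-0.0, -0.003, -0.004, 0.0907, 0.0016, 0.0155, 0]
[-0.0, -0.003, -0.004, 0.1047, 0.0015, 0.0224, 0]
[-0.0, -0.003, -0.004, 0.1178, 0.0015, 0.0309, 0]

[0.0, 0.0, 0.0, 0.012, -0.0, 0.01, 0]
[0.0, 0.0, 0.0, 0.0227, -0.0, 0.0213, 0]
[0.0, 0.0, 0.0, 0.032, -0.0, 0.0338, 0]
[0.0, 0.0, 0.0, 0.0398, -0.0, 0.0474, 0]
[0.0, 0.0, 0.0, 0.0458, -0.0, 0.0617, 0]
[0.0, 0.0, 0.0, 0.0489, -0.0, 0.0717, 0]
[0.0, 0.0, 0.0, 0.0507, -0.0, 0.0793, 0]
[0.0, 0.0, 0.0, 0.0516, -0.0, 0.0844, 0]
```

>>> move_arm --pt "0 -0.003 -0.004 0.007 0.002 0.006 0" --pt "0 -0.003 -0.004 0.026 0.002 0.006 0" --pt "0 -0.003 -0.004 0.045 0.002 0.006 0" --pt "0 -0.003 -0.004 0.061 0.002 0.007 0" --pt "0 -0.003 -0.004 0.076 0.002 0.01 0" --pt "0 -0.003 -0.004 0.091 0.002 0.016 0" --pt "0 -0.003 -0.004 0.105 0.0015 0.022 0" --pt "0 -0.003 -0.004 0.118 0.0015 0.031 0"

```text
clock: 8.2
eef_pos: [473.7, 351.4, 156.1]
tcp_rot: [3.141, 0.003, -2.812]
contact_force: [0.3, -0.2, 1.7]
opening: -0.004
grasp_force: 0.5
```

```bash
python3 - <<'E'
from h import *
im,d,p=snap('top');C=cloud(im,d,p)
save('t1',cv2.resize(im[150:330,150:370],(733,600)));print(sensors.sense()['contact_force'])
E
```

```text
[-1.81681818 -0.25088772 -0.83624744]
```

View pics/t1.png

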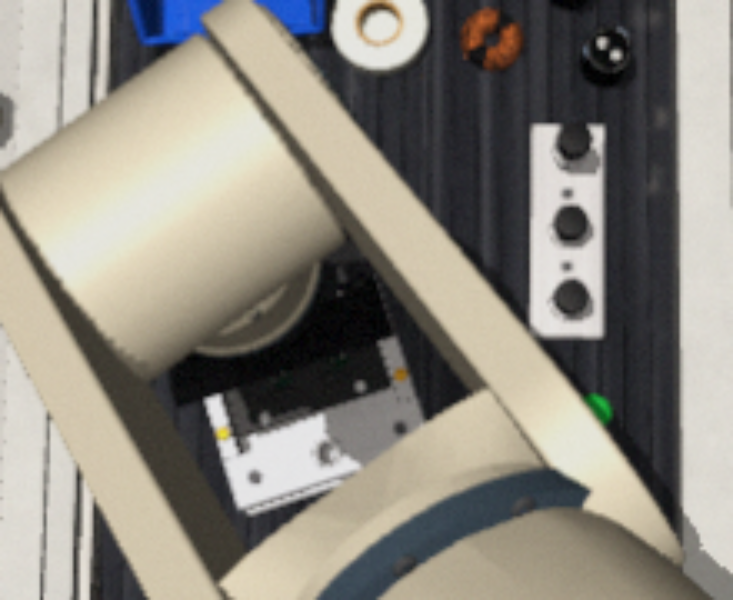

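The top view shows the lid tilting over; its free edge now crosses the jig at (285,380) below the wrist. Continuing the arc.

>>> move_arm --pt "0 0 0 0.012 0 0.01 0" --pt "0 0 0 0.023 0 0.021 0" --pt "0 0 0 0.032 0 0.034 0" --pt "0 0 0 0.04 0 0.047 0" --pt "0 0 0 0.046 0 0.062 0" --pt "0 0 0 0.049 0 0.072 0" --pt "0 0 0 0.051 0 0.079 0" --pt "0 0 0 0.052 0 0.084 0"

```text
clock: 9.25
eef_pos: [425.7, 335.1, 72.1]
tcp_rot: [3.141, 0.003, -2.812]
contact_force: [-0.6, 0.7, -0.6]
opening: -0.002
grasp_force: 0.1
```

>>> move_arm --pt "0 0 0 0 0 0.003 0" --pt "0 0 0 0 0 0.006 0" --pt "0 0 0 0 0 0.008 0" --pt "0 0 0 0 0 0.008 0"

```text
clock: 9.75
eef_pos: [425.8, 335.1, 64.5]
tcp_rot: [3.141, 0.003, -2.812]
contact_force: [0.4, 1.0, -0.4]
opening: -0.002
grasp_force: 0.0
```

>>> move_arm --pt "0 0 0 0 0 0.001 0" --pt "0 0 0 0 0 0.002 0" --pt "0 0 0 0 0 0.003 0" --pt "0 0 0 0 0 0.004 0" --pt "0 0 0 0 0 0.004 0"

```text
clock: 10.38
eef_pos: [426.1, 335.3, 60.7]
tcp_rot: [3.141, 0.004, -2.812]
contact_force: [1.1, 1.2, 2.2]
opening: 0.001
grasp_force: 1.5
```

>>> move_arm --pt "0 0 0 0 0 -0.04 0" --pt "0 0 0 0 0 -0.09 0" --pt "0 0 0 0 0 -0.14 0.05" --pt "0 0 0 0 0 -0.19 0.05" --pt "0 0 0 0 0 -0.19 0.05" --pt "0 0 0 0 0 -0.19 0.05"

```text
clock: 11.12
eef_pos: [424.7, 334.4, 249.8]
tcp_rot: [3.141, 0.002, -2.812]
contact_force: [-0.1, -0.7, -0.8]
opening: 0.586
grasp_force: 0.0
```

```bash
python3 - <<'E'
from h import *
s=sensors.sense();print(s['eef_pos'],s['tcp_rot'],s['opening'])
im,d,p=snap('wrist');C=cloud(im,d,p)
save('w2',im); np.savez('w_lid.npz',im=im,d=d,K=p['camera_matrix'],k1=p['k1'],T=p['world_from_camera'])
print(np.round(proj(p,[[398,326,60],[400,326,60],[535,372,56],[578,184,83]]),1))
plan([578,185,200],down(np.pi),8,.05)
E
```

```text
[424.68333435 334.44935496 249.84632319] [ 3.14140860e+00  2.09457404e-03 -2.81223237e+00] 0.5862122551535318
[[283.3 159.4]
 [282.6 161.1]
 [282.5 277.3]
 [114.8 272.5]]
[-0.0, 0.0, 0.041, -0.0121, -0.0239, 0.0062, 0.05]
[-0.0, 0.0, 0.082, -0.0242, -0.0477, 0.0123, 0.05]
[-0.0, 0.0, 0.123, -0.0364, -0.0716, 0.0185, 0.05]
[-0.0, 0.0, 0.165, -0.0485, -0.0954, 0.0247, 0.05]
[-0.0, 0.001, 0.206, -0.0606, -0.1193, 0.0308, 0.05]
[-0.0, 0.001, 0.247, -0.0727, -0.1432, 0.037, 0.05]
[-0.0, 0.001, 0.288, -0.0849, -0.167, 0.0432, 0.05]
[-0.0, 0.001, 0.329, -0.097, -0.1909, 0.0493, 0.05]
```

View pics/w2.png

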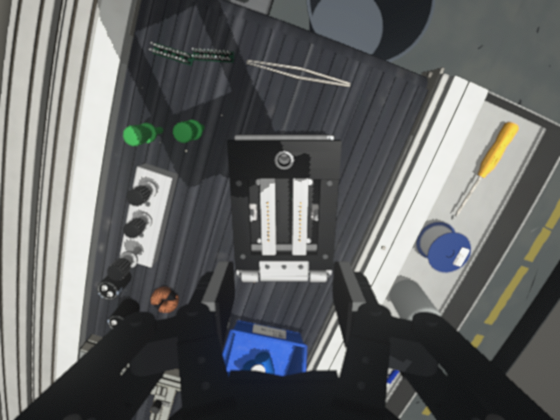

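The wrist view shows the lid down with its hole at (284.5,159), 1–2 px from the predicted position, and the rack pins at left: middle (140,192), short (136,225), long (118,268).

>>> move_arm --pt "0 0 0.041 -0.012 -0.024 0.006 0.05" --pt "0 0 0.082 -0.024 -0.048 0.012 0.05" --pt "0 0 0.123 -0.036 -0.072 0.019 0.05" --pt "0 0 0.165 -0.049 -0.095 0.025 0.05" --pt "0 0.001 0.206 -0.061 -0.119 0.031 0.05" --pt "0 0.001 0.247 -0.073 -0.143 0.037 0.05" --pt "0 0.001 0.288 -0.085 -0.167 0.043 0.05" --pt "0 0.001 0.329 -0.097 -0.191 0.049 0.05"

```text
clock: 12.18
eef_pos: [578.4, 184.5, 199.4]
tcp_rot: [3.141, -0.002, 3.141]
contact_force: [-0.1, -0.4, 0.2]
opening: 0.59
grasp_force: 0.0
```

```bash
python3 - <<'E'
from h import *
s=sensors.sense();print(s['eef_pos'],s['tcp_rot'],s['opening'])
im,d,p=snap('wrist');C=cloud(im,d,p);c=proj(p,[[578,184,83]])[0];print('pin px',c)
u,v=c.astype(int);cr=im[v-50:v+51,u-70:u+71];
z=np.load('w_lid.npz');im1=z['im'];p1=dict(camera_matrix=z['K'],k1=float(z['k1']),world_from_camera=z['T']);C1=cloud(im1,z['d'],p1)
save('pinhole',np.hstack([cv2.resize(cr,(560,400)),cv2.resize(im1[149:170,279:291],(230,400))]))
# dark grip mask at the right height
m=np.zeros(d.shape,bool);m[v-30:v+31,u-30:u+31]=True;m&=(C[...,2]>76)&(C[...,2]<90);P=C[m];print('pin top',m.sum(),P.mean(0),P.min(0),P.max(0))
# lid hole
g=im1.max(2).astype(int);w=np.zeros(g.shape,bool);w[148:171,273:297]=True
mm=w&(g>70);v_,u_=np.nonzero(mm);print('hole px',mm.sum(),u_.mean(),v_.mean(),u_.min(),u_.max(),v_.min(),v_.max())
print('hole',plane(p1,[[u_.mean(),v_.mean()]],64),plane(p1,[[(u_.min()+u_.max())/2,(v_.min()+v_.max())/2]],64))
# lid edges in image rows
rows_=[(k,np.nonzero(g[k,200:380]<45)[0][[0,-1]]+200) for k in (150,170)];print(rows_)
# lid plane
D=C1[146:175,240:330].reshape(-1,3);D=D[(D[:,2]>50)&(D[:,2]<80)]
A=np.c_[D[:,:2],np.ones(len(D))];k=np.linalg.lstsq(A,D[:,2],rcond=None)[0];print('slope',k, 'z at hole',k@[399,326,1])
E
```

```text
[578.40759521 184.51983347 199.37511063] [ 3.14135622e+00 -1.61893903e-03  3.14050538e+00] 0.5904301412499401
pin px [281.89713557 205.8432284 ]
pin top 429 [577.75062153 183.80602876  82.60675401] [568.76993004 173.53996339  76.06625332] [588.35946291 193.77286278  85.09750592]
hole px 325 285.16615384615386 158.19076923076923 274 296 148 169
hole [[395.58024431 327.27994889  64.        ]] [[395.94314457 327.22123383  64.        ]]
[(150, array([209, 280])), (170, array([204, 308]))]
slope [-5.11034408e-02 -1.82531815e-02  8.99576351e+01] z at hole 63.61682506366459
```

View pics/pinhole.png

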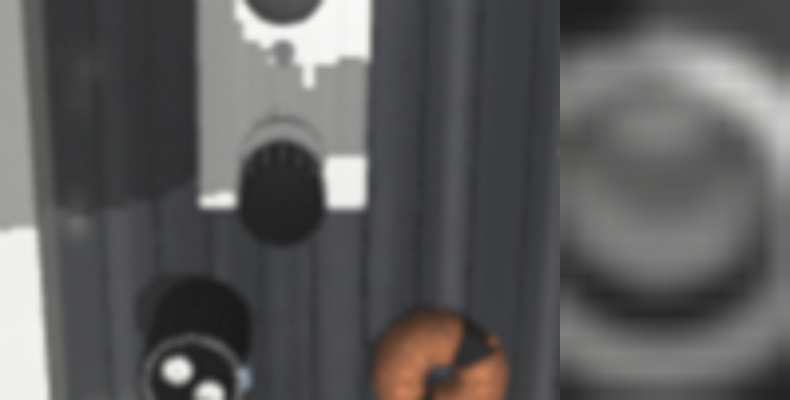

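The left panel shows the long pin's black grip at (281,190), dead ahead between the fingers; the right panel shows the lid hole as a grey disc in a bright ring. Grasping.

>>> move_arm --pt "0 0 0 0.0006 -0.0007 0.04 0.05" --pt "0 0 0 0.0006 -0.0007 0.08 0.05" --pt "0 0 0 0.0006 -0.0007 0.115 0.05" --pt "0 0 0 0.0006 -0.0007 0.135 0.05" --pt "0 0 0 0.0006 -0.0007 0.147 0.05" --pt "0 0 0 0.0006 -0.0007 0.147 0.05" --grip_force 60

```text
clock: 12.98
eef_pos: [578.3, 185.0, 54.2]
tcp_rot: [3.141, 0.001, -3.141]
contact_force: [0.1, -0.5, 0.4]
opening: 0.585
grasp_force: 0.0
```

>>> move_arm --pt "0 0 0 0 0 0 0.03" --pt "0 0 0 0 0 0 0.02" --pt "0 0 0 0 0 0 0.01" --pt "0 0 0 0 0 0 0.005" --pt "0 0 0 0 0 0 0.005" --pt "0 0 0 0 0 0 0.005" --grip_force 60

```text
clock: 13.72
eef_pos: [579.4, 185.0, 55.9]
tcp_rot: [3.14, 0.004, -3.141]
contact_force: [0.4, -2.1, 7.0]
opening: 0.217
grasp_force: 58.4
```

```bash
python3 - <<'E'
from h import *
s=sensors.sense();print(s['eef_pos'],s['opening'],s['grasp_force'])
z=np.load('w_lid.npz');im1=z['im'];p1=dict(camera_matrix=z['K'],k1=float(z['k1']),world_from_camera=z['T']);C1=cloud(im1,z['d'],p1)
y=np.radians(18.85);ex=np.array([np.cos(y),np.sin(y)]);ey=np.array([-ex[1],ex[0]])
zz=C1[...,2];m=np.zeros(zz.shape,bool);m[120:260,215:355]=True;m&=(zz>53)&(zz<75)
P=plane(p1,np.argwhere(m)[:,::-1],62);a=P[:,:2]@ex;b=P[:,:2]@ey
print('front a',np.percentile(a,[.2,1,2]),'b',np.percentile(b,[.5,2,98,99.5]))
f=P[(a<a.min()+30)]; r=cv2.minAreaRect(P[:,:2].astype(np.float32));print('rect',r)
# hole: enhanced crop, dark/bright ring -> contour moments
g=cv2.cvtColor(im1,cv2.COLOR_RGB2GRAY);c=cv2.resize(g[145:175,270:300],None,fx=10,fy=10,interpolation=cv2.INTER_CUBIC)
for t in(60,80,100):
    cs,_=cv2.findContours((c>t).astype(np.uint8),cv2.RETR_EXTERNAL,cv2.CHAIN_APPROX_NONE)
    for k in cs:
        if cv2.contourArea(k)>3000 and len(k)>5:
            e=cv2.fitEllipse(k);q=(e[0][0]/10-.45+270,e[0][1]/10-.45+145);print(t,np.round(q,2),np.round(np.array(e[1])/10,1),plane(p1,[q],64)[0].round(1))
print('expected from top', 398.0,325.8)
save('lidc',cv2.resize(im1[145:175,270:300],(600,600),interpolation=2))
E
```

```text
[579.44286394 185.01376534  55.92904216] 0.21665609605454786 58.41700494289398
front a [460.50402256 461.48248653 462.47685889] b [122.22353814 123.63585495 237.65002748 239.00219735]
rect ((442.73797607421875, 341.88671875), (138.20968627929688, 118.75007629394531), 18.92498207092285)
60 [286.41 156.48] [19.3 31.2] [393.5 327.9  64. ]
80 [284.1  159.47] [18.9 19.9] [397.2 326.7  64. ]
100 [284.15 159.48] [18.1 19.1] [397.2 326.7  64. ]
expected from top 398.0 325.8
```

View pics/lidc.png

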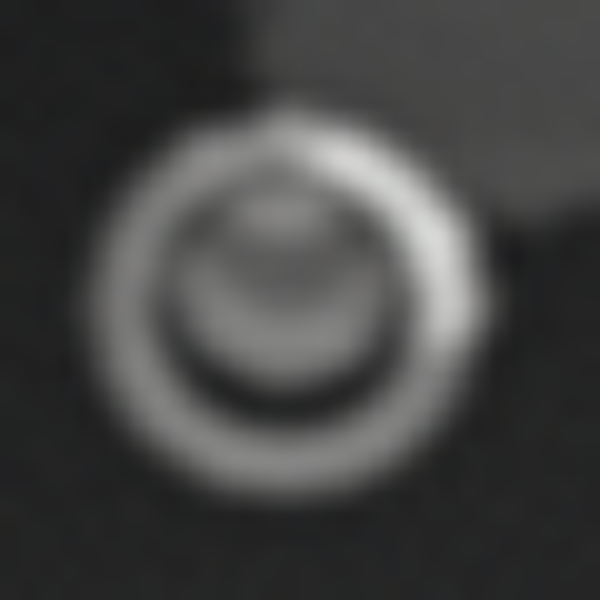

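The crop shows the ring round the lid hole centred at (282,300), giving a world position near (397.2, 326.6), which the lid edges confirm. Lifting the pin.

>>> move_arm --pt "0 0 0 0 0 -0.01 0.005" --pt "0 0 0 0 0 -0.025 0.005" --pt "0 0 0 0 0 -0.05 0.005" --pt "0 0 0 0 0 -0.085 0.005" --pt "0 0 0 0 0 -0.12 0.005" --pt "0 0 0 0 0 -0.12 0.005" --pt "0 0 0 0 0 -0.12 0.005"

```text
clock: 14.6
eef_pos: [577.9, 184.8, 174.8]
tcp_rot: [3.14, 0.002, -3.141]
contact_force: [0.5, -0.1, -0.4]
opening: 0.217
grasp_force: 58.6
```

```bash
python3 - <<'E'
from h import *
s=sensors.sense();t=s['eef_pos'];print(t,s['tcp_rot'],s['opening'],s['grasp_force'],s['contact_force'])
im,d,p=snap('side');im2,d2,p2=snap('wrist')
c=proj(p,[t]);u,v=c[0].astype(int);c2=proj(p2,[t])[0];u2,v2=c2.astype(int);print(c,c2)
a=im[max(v-45,0):v+55,u-50:u+50];b=im2[v2-60:v2+60,u2-45:u2+75]
save('held',np.hstack([cv2.resize(a,(400,400)),cv2.resize(b,(400,400))]));print('origins',(u-50,max(v-45,0)),a.shape,(u2-45,v2-60))
q=(578,185,120);print('proj foot/collar guesses', proj(p,[t+[0,0,-49],t+[0,0,-9]]),proj(p2,[t+[0,0,-49],t+[0,0,30]]))
plan([397.3,326.3,t[2]],down(np.pi),8,.005)
E
```

```text
[577.92836134 184.84396245 174.79302798] [ 3.14026570e+00  1.56460286e-03 -3.14122439e+00] 0.21701451256634569 58.60181987285614 [ 0.47267408 -0.1483907  -0.41375497]
[[322.76657704 184.26533982]] [282.1739709 275.8795767]
origins (np.int64(272), np.int64(139)) (100, 100, 3) (np.int64(237), np.int64(215))
proj foot/collar guesses [[320.28194878 206.18840477]
 [322.29293499 188.44464479]] [[282.38373297 237.80364796]
 [281.97636039 312.00201359]]
[0.0, -0.0, 0.0, 0.0225, 0.0177, -0.0001, 0.005]
[0.0, -0.0, 0.0, 0.045, 0.0354, -0.0002, 0.005]
[0.0, -0.0, 0.0, 0.0675, 0.0531, -0.0004, 0.005]
[0.0, -0.0, 0.0, 0.0901, 0.0709, -0.0005, 0.005]
[0.0, -0.0, 0.0, 0.1126, 0.0886, -0.0006, 0.005]
[0.001, -0.0, 0.0, 0.1351, 0.1063, -0.0007, 0.005]
[0.001, -0.0, 0.0, 0.1576, 0.124, -0.0008, 0.005]
[0.001, -0.0, 0.0, 0.1801, 0.1417, -0.0009, 0.005]
```

View pics/held.png

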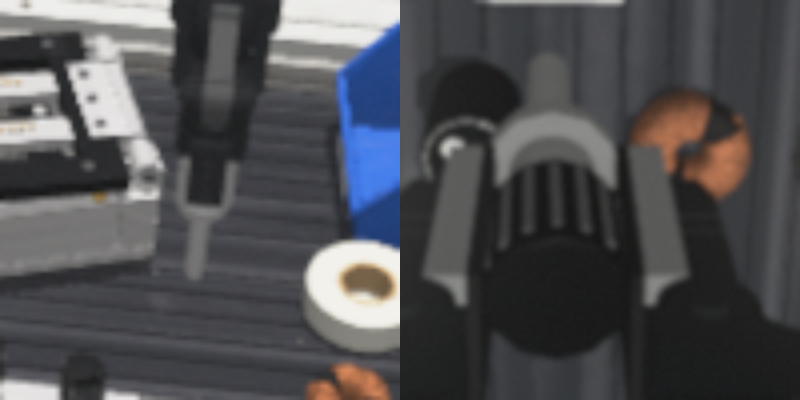

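The left crop shows the pin hanging upright in the fingers, its foot at (195,275), within 1–2 px of the projection; the right crop shows its grip centred between the pads. Moving over the hole.

>>> move_arm --pt "0 0 0 0.023 0.018 0 0.005" --pt "0 0 0 0.045 0.036 0 0.005" --pt "0 0 0 0.068 0.053 0 0.005" --pt "0 0 0 0.09 0.071 0 0.005" --pt "0 0 0 0.113 0.089 0 0.005" --pt "0 0 0 0.135 0.107 0 0.005" --pt "0 0 0 0.158 0.124 0 0.005" --pt "0 0 0 0.18 0.142 0 0.005"

```text
clock: 15.7
eef_pos: [396.9, 326.8, 173.5]
tcp_rot: [-3.142, 0.0, -3.141]
contact_force: [-0.2, 0.0, -0.8]
opening: 0.214
grasp_force: 58.6
```

>>> move_arm --pt "0 0 0 0 0 0.02 0.005" --pt "0 0 0 0 0 0.04 0.005" --pt "0 0 0 0 0 0.05 0.005" --pt "0 0 0 0 0 0.05 0.005" --pt "0 0 0 0 0 0.05 0.005"

```text
clock: 16.32
eef_pos: [398.7, 327.0, 124.9]
tcp_rot: [3.14, 0.002, -3.142]
contact_force: [-0.4, -0.7, -0.3]
opening: 0.213
grasp_force: 58.6
```

```bash
python3 - <<'E'
from h import *
s=sensors.sense();t=s['eef_pos'];print(t,s['tcp_rot'],s['opening'],s['grasp_force'],s['contact_force'])
im,d,p=snap('side');im2,d2,p2=snap('wrist')
H=np.array([397.4,326.5,64]);c=proj(p,[H]);u,v=c[0].astype(int);c2=proj(p2,[H])[0];u2,v2=c2.astype(int)
a=im[v-35:v+25,u-30:u+30];b=im2[v2-50:v2+50,u2-50:u2+50]
save('over',np.hstack([cv2.resize(a,(400,400)),cv2.resize(b,(400,400))]))
print('side hole crop',(c[0]-[u-30,v-35])*400/60,'foot',(proj(p,[t+[0,0,-51]])[0]-[u-30,v-35])*400/60,'wrist hole',(c2-[u2-50,v2-50])*4+[400,0],'foot',(proj(p2,[t+[0,0,-51]])[0]-[u2-50,v2-50])*4+[400,0])
E
```

```text
[398.7195319  326.9835187  124.93437732] [ 3.14007805e+00  2.01848499e-03 -3.14152207e+00] 0.2127312348000392 58.61428499221802 [-0.42309155 -0.7184621  -0.30381357]
side hole crop [203.21651543 239.48819101] foot [206.12303993 213.26001488] wrist hole [601.36185369 200.05661056] foot [603.99866908 229.50416162]
```

View pics/over.png

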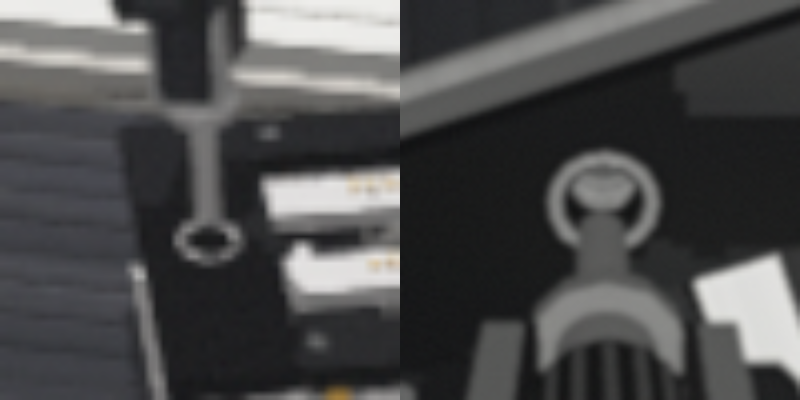

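The left crop (side) shows the shank over the ring: hole at (208,241), foot at (206,225). The right crop (wrist) shows the ring at (604,203) with the shank at (603,225), so it is aligned within about 1 mm. Lowering.

>>> move_arm --pt "0 0 0 0 0 0.006 0.005" --pt "0 0 0 0 0 0.012 0.005" --pt "0 0 0 0 0 0.018 0.005" --pt "0 0 0 0 0 0.024 0.005" --pt "0 0 0 0 0 0.024 0.005"

```text
clock: 17.05
eef_pos: [398.1, 326.6, 99.9]
tcp_rot: [3.141, 0.001, -3.141]
contact_force: [-0.5, 0.8, -0.7]
opening: 0.21
grasp_force: 58.6
```

>>> move_arm --pt "0 0 0 0 0 0.003 0.005" --pt "0 0 0 0 0 0.006 0.005" --pt "0 0 0 0 0 0.009 0.005" --pt "0 0 0 0 0 0.012 0.005" --pt "0 0 0 0 0 0.012 0.005"

```text
clock: 17.68
eef_pos: [398.3, 326.8, 88.3]
tcp_rot: [3.141, 0.001, -3.141]
contact_force: [-0.2, -0.2, -0.2]
opening: 0.211
grasp_force: 58.6
```

>>> move_arm --pt "0 0 0 0 0 0.003 0.005" --pt "0 0 0 0 0 0.006 0.005" --pt "0 0 0 0 0 0.008 0.005" --pt "0 0 0 0 0 0.01 0.005" --pt "0 0 0 0 0 0.01 0.005"

```text
clock: 18.3
eef_pos: [398.4, 326.8, 78.4]
tcp_rot: [3.141, 0.002, -3.141]
contact_force: [0.1, 0.3, 0.6]
opening: 0.211
grasp_force: 58.6
```

>>> move_arm --pt "0 0 0 0 0 0.002 0.005" --pt "0 0 0 0 0 0.004 0.005" --pt "0 0 0 0 0 0.006 0.005" --pt "0 0 0 0 0 0.006 0.005"

```text
clock: 18.8
eef_pos: [398.5, 326.9, 72.6]
tcp_rot: [3.14, 0.002, -3.141]
contact_force: [-0.1, -1.1, 2.4]
opening: 0.218
grasp_force: 59.0
```

>>> move_arm --pt "0 0 0 0 0 0.001 0.005" --pt "0 0 0 0 0 0.002 0.005" --pt "0 0 0 0 0 0.003 0.005" --pt "0 0 0 0 0 0.004 0.005" --pt "0 0 0 0 0 0.004 0.005"

```text
clock: 19.42
eef_pos: [398.3, 326.8, 68.9]
tcp_rot: [3.141, 0.001, -3.141]
contact_force: [-2.9, -1.4, 8.4]
opening: 0.212
grasp_force: 59.5
```

>>> move_arm --pt "0 0 0 0 0 0.001 0.005" --pt "0 0 0 0 0 0.001 0.005" --pt "0 0 0 0 0 0.001 0.005"

```text
clock: 19.8
eef_pos: [398.4, 326.9, 68.1]
tcp_rot: [3.14, 0.002, -3.141]
contact_force: [-2.9, -1.4, 11.6]
opening: 0.215
grasp_force: 59.9
```

>>> move_arm --pt "0 0 0 0 0 0.001 0.005" --pt "0 0 0 0 0 0.001 0.005"

```text
clock: 20.05
eef_pos: [398.5, 326.9, 67.9]
tcp_rot: [3.14, 0.002, -3.141]
contact_force: [-4.5, -4.5, 21.9]
opening: 0.211
grasp_force: 61.1
```

>>> move_arm --pt "0 0 0 0 0 0.0005 0.005" --pt "0 0 0 0 0 0.001 0.005" --pt "0 0 0 0 0 0.001 0.005"

```text
clock: 20.42
eef_pos: [398.5, 327.0, 67.6]
tcp_rot: [3.14, 0.002, -3.141]
contact_force: [-7.8, -6.9, 33.1]
opening: 0.21
grasp_force: 61.9
```

The force climbs steeply at z≈67.7, so the lid is on its stops. I'll ease off to moderate pressure, relieve the side load, and verify the lid.

>>> move_arm --pt "0 0 0 0.0005 -0.0005 -0.0003 0.005" --pt "0 0 0 0.0008 -0.0007 -0.0005 0.005" --pt "0 0 0 0.0008 -0.0007 -0.0005 0.005" --pt "0 0 0 0.0008 -0.0007 -0.0005 0.005"

```text
clock: 20.92
eef_pos: [398.4, 326.8, 67.8]
tcp_rot: [3.139, 0.003, -3.141]
contact_force: [-4.3, -3.4, 24.6]
opening: 0.213
grasp_force: 60.9
```

```bash
python3 - <<'E'
from h import *
im,d,p=snap('wrist');C=cloud(im,d,p);zz=C[...,2]
y=np.radians(18.85);ex=np.array([np.cos(y),np.sin(y)]);ey=np.array([-ex[1],ex[0]])
a=(C[...,:2]-[397.3,326.4])@ex;b=(C[...,:2]-[397.3,326.4])@ey
m=(a>-17)&(a<90)&(np.abs(b)<55)&(zz>50)&(zz<63)&(d>0)&((np.abs(b)>40)|(a<-9));P=C[m]
k=np.linalg.lstsq(np.c_[a[m],b[m],np.ones(m.sum())],P[:,2],rcond=None)[0];print(m.sum(),'slope',k,a[m].min(),a[m].max())
im,d,p=snap('side');C=cloud(im,d,p);zz=C[...,2];a=(C[...,:2]-[397.3,326.4])@ex;b=(C[...,:2]-[397.3,326.4])@ey
m=(a>-17)&(a<140)&(np.abs(b)<55)&(np.abs(b)>43)&(zz>46)&(zz<68)&(d>0);k=np.linalg.lstsq(np.c_[a[m],b[m],np.ones(m.sum())],zz[m],rcond=None)[0];print('side',m.sum(),k)
for i in range(1):print(sensors.sense()['contact_force'])
E
```

```text
6336 slope [-1.09660662e-03 -5.44358424e-04  5.60177674e+01] -16.98475061087642 89.90237837032355
side 524 [-1.93386845e-03  4.73105595e-04  5.59281829e+01]
[-3.93102767 -3.37361986 24.14234878]
```

The lid slope is about 0.001 rad with its top at z=56.0, so it is fully shut. The push is about 24 N and steady. Handing in.

```bash
python3 -c "
from rig import order
print(order.sign_off())"
```

```text
the job is handed in; nothing more can be done
None
```

I handed the job in at about 21 s on the robot's clock: the lid is folded fully shut (measured slope about 0.001 rad) and the long pin is through the lid hole into the base, held home with about 24 N; no verdict came back on sign-off.

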